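# Clamp a round bar in the vee fixture with its toggle latch

## Task

Clamp the short aluminium round bar in the grey fixture: lay it down in the two vee rests so that it sticks out about equally at both ends, then swing the steel strap over it. Then hook the latch's wire loop behind the upturned lip at the strap's free end, and last push the lever down past its toggle point until it lies flat and holds the clamp shut by itself. Leave the other things on the bench where they are.

Things in the scene. Friction and masses are not known exactly. Their poses are not given: they have to be found in the camera images.
- vee_fixture: Clamp fixture fixed to the bench: grey base plate 178 x 92 x 12 mm (own x -66 to 112, y -46 to 46 mm) carrying along x a strap hinge post (x -60 to -44 mm, 73 mm high), two dark vee rests and a toggle latch. Origin on the bench under the middle between the vees; z up, x from strap hinge towards latch (away from the robot), y along the clamped bar.
- round_bar_center (a point): Middle of the loose aluminium round bar, diameter 26 mm, length 110 mm, 0.11 to 0.2 kg; the point's x axis is the bar's axis. It starts lying on the bench to the left of the fixture (centre 13 mm high).
- strap_hinge (a point): Strap hinge, at x -52, z 65 mm of the fixture, axis along its y. The strap is a flat steel bar 24 mm wide, 6 mm thick, with a rubber pad under it.
- clamp_strap (a joint): Strap angle above the fixture's +x axis, rad: 0 = level, its pad on the seated bar (strap top 68 mm above the bench), 1.57 = upright, stop at 1.78 leaning back. It starts open and stays by light friction (under 1 N at the end); pushed from behind over to about 0.8 or less it falls shut by its weight.
- keeper (a point): Where the loop's end bar finally sits: just inside the lip, 88 mm from the strap hinge, 7 mm above the strap's mid-plane. Moves with the strap; strap shut: x 36, z 72 mm of the fixture, the point's axes along the fixture's.
- lever_hinge (a point): Hinge of the latch lever, at x 88, z 40 mm of the fixture, axis along the fixture's y.
- latch_lever (a joint): Lever angle above the fixture's +x axis, rad: 0 = shut, level, pointing to fixture +x (stop); 1.57 = upright; stop at 1.85. Stays where left while the loop is slack. With the loop hooked it gets stiffer below about 0.9 (some 2 N at the grip); toggle point at 0.17, below it the loop's spring pulls it onto its stop.
- loop_pivot (a point): Pivot of the wire loop on the lever's crank, 22 mm from the lever's hinge, 0.726 rad below the lever's direction; axis along fixture y. Moves with the lever.
- latch_loop (a joint): Loop angle on the lever, rad, -2.2 to 0.15; grows as it folds down to the strap. The loop's direction from its pivot, from fixture +x upwards, is 2.544 + lever + this. It starts standing beside the lever, its end bar just above the lever's tip and on the strap side, held by light friction; pushed over beyond a direction of about 2.4 it falls on by its weight.
- loop_bar (a point): Middle of the loop's end bar: steel, 8 mm thick, 44 mm along the fixture's y, 79 mm from the loop's pivot; side wires 6 mm thick. With strap shut and lever upright it folds over the lip onto the strap's upper face, about 10 mm behind its seat; pushing the lever down draws it up against the lip. The loop is sprung and stretches up to 7 mm.
- round_bar: The same round bar; its origin lies on its surface and turns with it, so use round_bar_center for its place.
- mould_ring_low: Bystander: low white ring mould with red filling, 88 mm across, 30 mm high, far left, beyond the bar; origin under its centre.
- graphite_rod: Bystander: thin dark rod with wooden handle, 230 mm long, along the near edge; origin under its middle.
- scriber: Bystander: blue-handled scriber, 130 mm, at the right, near the upright screen; origin under the middle.
- jar_salt: Bystander: white jar with a blue lid, 52 mm across, 60 mm high, to the right of the fixture, near the screen; origin under its centre.
- vee_seat (a point): Where the bar's middle belongs: 46 mm above the bench over the fixture's origin, bar axis along the fixture's y. The two 90 degree vees are 12 mm thick, centred at y -36 and +36 mm, reach x -27 to 27 mm and are 49 mm high; between them (y -30 to 30 mm) there is free room for fingers down to the base plate.
- strap_end (a point): Free end of the strap, 100 mm from its hinge. Close to it, 91 to 98 mm from the hinge, an upturned lip 22 mm wide stands 12 mm out of the strap's upper face (which looks to fixture -x, towards the robot, while the strap stands open).
- lever_tip (a point): Tip of the lever, 70 mm from its hinge. Its black grip, 24 to 70 mm from the hinge, is 22 mm wide and 9 mm thick.

How it is judged:
By the outcome, as a careful person would: the job done as asked, in the order asked, and still so for the second after the job is handed in, with the robot touching nothing.
It also fails if it takes over 61 s, if anything falls off the work surface, if the arm or the gripper's body presses on something with over 40 N, if the wrist force passes 120 N, or if a joint passes its speed limit or range.

## Robot

A 6-joint arm with a two-finger parallel gripper is mounted at the origin on a cart in front of the work surface, level with it; the furniture and walls round the work are solid. World frame = base frame: x ahead of the robot, y to its left, z up, the work surface at z = 0. Lengths are in m, angles in rad, forces in N, time in s.
With the tool pointing down it reaches from about 0.375 to 0.925 m from the base axis. Payload 5.7 kg.
Tool frame: the origin (TCP) lies on the centre line of the jaws, within the pads' length; the fingertips stand 17 mm ahead of it and the grasp point (between the pads) lies 2 mm behind it; z points along the fingers, x is the direction in which the jaws open and shut, and the axes are right-handed (so a half turn about z gives the same grasp; the last joint's range is limited). The gripper opens to 88 mm and grips with 3 to 60 N. Pads are 20 mm wide; open, the fingers measure 115 mm over their backs; the gripper's body (75 mm by 178 mm) begins 61 mm behind the grasp point.
Start: joints at [-1.371, 0.359, 1.51, -0, 1.272, -0.115], TCP at [0.186, -0.57, 0.24] pointing down, gripper open.
Joint ranges: [-2.97, 2.97], [-1.01, 2.36], [0.21, 2.38], [-0.96, 4.11], [0.2, 2.71], [-2.98, 2.98]. Speed limits (rad/s): [2.39, 2.39, 3.14, 3.14, 3.14, 3.14].

## Interface

Orientations are given as a rotation vector (axis times angle).
In Python, from cell import ctrl gives the robot as it stands.
- The arm moves only by the shell command python3 -m jog 'ROWS' [FORCE]. ROWS is JSON, a list of rows, each a list of 3 entries, a list of its own where there are three numbers: the shift along the tool's x, y, z in m, then the turn, a rotation vector about the tool's x, y, z in rad, then the gripper command: -1 is shut, 1 is fully open, values between are in proportion. A call has exactly 10 rows; each row is the pose to reach, as a shift and turn from the pose measured when the call began, along the tool's axes at that moment; what a row does not reach only later rows make up. A row lasts 1/8 s, in which the tool goes at most 62.5 mm and 10.7 degrees, less where a joint would pass 70% of its speed; a pose out of reach is approached as far as the arm can. A call with a gripper value outside its range is refused whole. The fingers move at their own pace and stop on an object; FORCE is the grip in N (left out, the last holds). Time passes only in rows, so rows that repeat a pose let the fingers close, or fill a call up. It gives the time, the measured TCP pose, the force and the opening at its end, in the units of the state.
- ctrl.read_state(): the state, without advancing time (a new reading comes with each control period).
- ctrl.camera(name): name is "scene" or "top" or "wrist"; returns (picture, depth): 400x640x3 uint8, red, green, blue; 400x640 float32, m along the optical axis (not along the pixel's ray), 0 where there is no reading.
- ctrl.calibration(name): a dict with "fx", "fy", "cx", "cy" (pixels), "R" (3x3) and "t" (3): a world point X has camera coordinates R X + t. Camera axes: x right, y down, z forward; pixel columns grow to the right and rows downward; lengths in m; the calibration is good to about 2 mm. A picture is of the moment at which its call begins: read the wrist's pose just before it. calibration takes no time and is no camera call; for the wrist camera it gives the pose at the moment of the call.
- ctrl.finish_job(): hands the job in, once; it reports no verdict.
The state is a dict: "t": time; "joints": joint angles; "joint_vel": joint speeds; "effort": joint torques, N m; "position": TCP position; "eef_rot": TCP orientation; "force": force on the tool from outside, world axes, zero at the start; "torque": the same for the moment, N m; "finger_gap": opening from 0.0 (shut) to 1.0 (fully open).
Only numpy, scipy, OpenCV 4.12 (cv2) and the standard library are available. Lean on these libraries where they do the work, as an engineer would, in place of code of your own. Each camera call takes 0.05 s, during which the arm holds its last target. There are 200 camera calls.

## Working session

There is one attempt and no reset: what is moved stays moved. The work goes in short steps, Python scripts to look and compute and a shell command to move; the robot and the scene stay as the last step left them, time stands still between calls to the robot, and variables do not carry over. Pictures are saved under pics/ and viewed, about 8 in all and at most 12, crops included, and the job is handed in when it is done.

```bash
mkdir -p pics; ls; python3 - <<'E'
from cell import ctrl
import cv2,numpy as np
s=ctrl.read_state();print(s['t'],s['position'],s['eef_rot'],s['force'],s['finger_gap'])
for n in ['scene','top']:
    im,d=ctrl.camera(n);c=ctrl.calibration(n)
    cv2.imwrite(f'pics/{n}0.png',im[...,::-1]);np.savez(f'{n}0.npz',im=im,d=d,**c)
    print(n,c)
E
```

```text
pics
0.0 [ 0.18562873 -0.56988704  0.23881284] [-2.54117657e+00  1.84509136e+00  2.10236849e-03] [-0.39014345 -1.18050051 -0.38863001] 1.003829883419244
scene {'fx': 371.2310534242993, 'fy': 371.2310534242993, 'cx': 308.8917111611674, 'cy': 197.21017018504057, 'R': array([[-0.73722996, -0.67555576, -0.0107889 ],
       [-0.39392251,  0.44274911, -0.80548016],
       [ 0.54892354, -0.58957411, -0.59252453]]), 't': array([0.48874948, 0.17972012, 0.69908894])}
top {'fx': 429.1794584336865, 'fy': 429.1794584336865, 'cx': 313.6656319331179, 'cy': 198.37054763928734, 'R': array([[ 0.00994624, -0.99972851, -0.02107063],
       [-0.99818788, -0.00867591, -0.05954564],
       [ 0.05934667,  0.0216247 , -0.99800318]]), 't': array([0.15167789, 0.5026805 , 0.87622588])}
```

View pics/scene0.png

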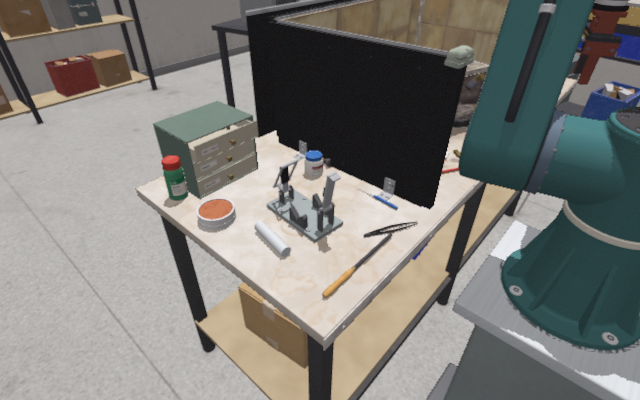

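View pics/top0.png

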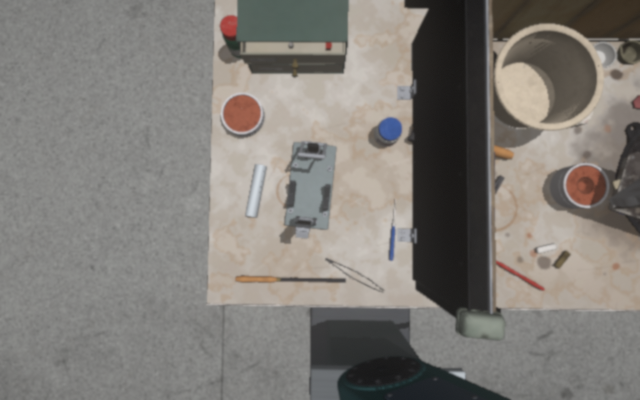

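Scene view: fixture at about (305,212), strap upright at its robot end (330,195), lever/loop at (287,180), bar at (272,238). Top view: plate spans (288–335, 142–228), bar centre (257,190), screen at columns 412–490.

```bash
cat > h.py <<'E'
import numpy as np,cv2
def load(n):
    z=np.load(n+'.npz');return z
def cloud(z):
    d=z['d'];v,u=np.mgrid[:d.shape[0],:d.shape[1]]
    c=np.stack([(u-z['cx'])/z['fx']*d,(v-z['cy'])/z['fy']*d,d],-1)
    return (c-z['t'])@z['R']   # R^T(c-t)
def ray(z,u,v,h):
    C=-z['R'].T@z['t'];r=z['R'].T@np.array([(u-z['cx'])/z['fx'],(v-z['cy'])/z['fy'],1.])
    return C+r*(h-C[2])/r[2]
def proj(z,P):
    c=z['R']@np.asarray(P)+z['t'];return z['fx']*c[0]/c[2]+z['cx'],z['fy']*c[1]/c[2]+z['cy']
E
python3 - <<'E'
from h import *
z=load('top0');P=cloud(z);ok=z['d']>0;im=z['im']
print('table z',np.median(P[260:270,220:230,2]))
print('cam',-z['R'].T@z['t'])
# plate : height 6..20mm
hsv=cv2.cvtColor(im,cv2.COLOR_RGB2HSV)
X,Y,Z=P[...,0],P[...,1],P[...,2]
win=np.zeros(Z.shape,bool);win[130:240,280:345]=1
m=(win&ok&(Z>.006)&(Z<.019)).astype(np.uint8)
pts=P[m>0][:,:2];print('plate n',len(pts),pts.min(0),pts.max(0))
r=cv2.minAreaRect((pts*1000).astype(np.float32));print('plate rect mm',r)
print('plate colour',hsv[170:175,320:330].reshape(-1,3).mean(0),'table',hsv[170:175,350:360].reshape(-1,3).mean(0))
# plate by saturation
ms=((hsv[...,1]<40)&win).astype(np.uint8)
n,l,st,_=cv2.connectedComponentsWithStats(ms);i=1+np.argmax(st[1:,4])
v,u=np.where(l==i);q=np.array([ray(z,a,b,.012)[:2] for a,b in zip(u,v)])
print('plate colour rect',cv2.minAreaRect((q*1000).astype(np.float32)),st[i])
# bar
w=np.zeros(Z.shape,bool);w[150:230,238:278]=1
m=(w&ok&(Z>.008)&(Z<.04));b=P[m];print('bar',len(b),cv2.minAreaRect((b[:,:2]*1000).astype(np.float32)),b[:,2].max())
ms=(w&(hsv[...,1]<38)&(hsv[...,2]>100)).astype(np.uint8)
v,u=np.where(m);q=np.array([ray(z,a,c,.013)[:2] for a,c in zip(u,v)]);print('bar ray13',cv2.minAreaRect((q*1000).astype(np.float32)))
# high things in fixture
print('loop/lever', [ (lo,np.round(np.concatenate([P[win&ok&(Z>lo)&(Z<lo+.02)].min(0),P[win&ok&(Z>lo)&(Z<lo+.02)].max(0)]),3)) for lo in (.04,.06,.08,.1,.12,.14,.16) if (win&ok&(Z>lo)&(Z<lo+.02)).any()])
s=np.zeros(Z.shape,bool);s[0:340,405:500]=1
k=s&ok&(Z>.1);print('screen',np.percentile(P[k],[1,50,99],axis=0).round(3))
E
```

```text
table z -0.00028042537088388876
cam [0.44825988 0.1370498  0.9076046 ]
plate n 2798 [0.43777031 0.11040624] [0.62073185 0.21826415]
plate rect mm ((529.629150390625, 164.289306640625), (92.02662658691406, 178.30723571777344), 84.47785949707031)
plate colour [ 94.28  15.58 146.44] table [ 15.88  30.86 189.5 ]
plate colour rect ((531.3157958984375, 160.85955810546875), (229.59268188476562, 135.15966796875), 0.32912635803222656) [ 280  130   65  110 6880]
bar 656 ((517.0110473632812, 278.1556701660156), (25.435932159423828, 109.91288757324219), 80.2334976196289) 0.02882702738712673
bar ray13 ((517.574951171875, 278.5057678222656), (26.097061157226562, 111.18175506591797), 80.05415344238281)
loop/lever [(0.04, array([0.476, 0.123, 0.04 , 0.614, 0.209, 0.06 ])), (0.06, array([0.446, 0.132, 0.06 , 0.611, 0.193, 0.08 ])), (0.08, array([0.454, 0.134, 0.08 , 0.601, 0.183, 0.099])), (0.1, array([0.452, 0.134, 0.1  , 0.6  , 0.184, 0.119])), (0.12, array([0.444, 0.136, 0.12 , 0.58 , 0.185, 0.139])), (0.14, array([0.423, 0.161, 0.141, 0.446, 0.184, 0.16 ])), (0.16, array([0.427, 0.162, 0.16 , 0.443, 0.183, 0.166]))]
screen [[ 0.318 -0.181  0.106]
 [ 0.538 -0.049  0.323]
 [ 0.824 -0.037  0.378]]
```

```bash
python3 - <<'E'
from h import *
a=load('top0')['im'][125:245,230:350];b=load('scene0')['im'][130:260,225:355]
r=lambda i:cv2.resize(i,(400,400*i.shape[0]//i.shape[1]),interpolation=cv2.INTER_CUBIC)
cv2.imwrite('pics/crop0.png',np.hstack([r(a),r(b)])[...,::-1])
E
```

```text
(no output)
```

View pics/crop0.png

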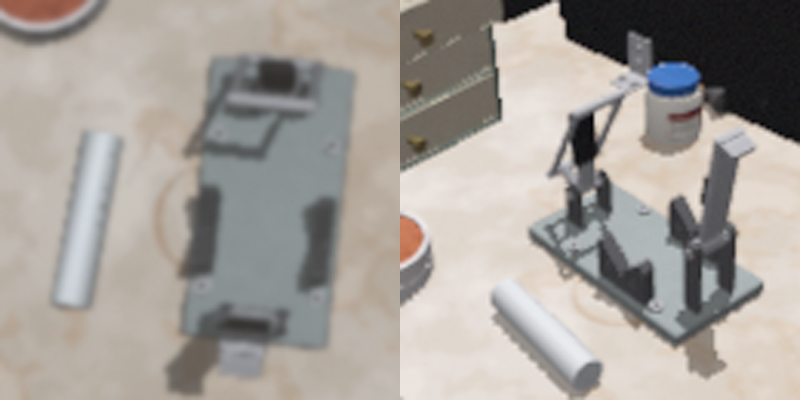

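Crop: strap stands at the robot end leaning back, with its lip at the top. Lever and loop stand at the far end. The bar lies to the left, roughly along x. The fixture comes out at about (0.507, 0.166) with yaw −5.5°, and the bar at (0.517, 0.278) with its axis at −10°; all sizes match those given. I'll lift over the screen (0.378 high) and go above the bar.

```bash
cat >> h.py <<'E'
from scipy.spatial.transform import Rotation as Ro
PSI=np.radians(-5.5);O=np.array([.5067,.1665,0]);FX=np.array([np.cos(PSI),np.sin(PSI),0]);FY=np.array([-FX[1],FX[0],0]);EZ=np.array([0,0,1.])
def fw(x,y,zz): return O+FX*x/1e3+FY*y/1e3+EZ*zz/1e3
def wf(p): q=np.asarray(p)-O; return np.array([q@FX,q@FY,q[2]])*1e3
def ori(az_d,tilt,xaz=None):
    "tool z tilted by tilt deg from down towards azimuth az_d; tool x horizontal at az_d+90"
    a,t=np.radians([az_d,tilt]);d=np.array([np.cos(a),np.sin(a),0])
    zz=np.sin(t)*d-np.cos(t)*EZ;x=np.array([-d[1],d[0],0]);return np.c_[x,np.cross(zz,x),zz]
def rel(p,Rw,s=None):
    from cell import ctrl
    s=s or ctrl.read_state();R0=Ro.from_rotvec(s['eef_rot'])
    sh=R0.inv().apply(np.asarray(p)-s['position']);tu=(R0.inv()*Ro.from_matrix(Rw)).as_rotvec()
    return sh.round(4).tolist(),tu.round(3).tolist()
def st():
    from cell import ctrl
    s=ctrl.read_state();R=Ro.from_rotvec(s['eef_rot']).as_matrix()
    print('t',round(s['t'],2),'p',s['position'].round(4),'fix',wf(s['position']).round(1),'x',R[:,0].round(3),'z',R[:,2].round(3),'F',s['force'].round(1),'gap',round(s['finger_gap'],3),'q',np.round(s['joints'],2));return s
E
python3 - <<'E'
from h import *
from cell import ctrl
s=st();c=ctrl.calibration('wrist');R=Ro.from_rotvec(s['eef_rot']).as_matrix();C=-c['R'].T@c['t']
print('cam in tool',R.T@(C-s['position']),'view dir in tool',R.T@c['R'][2])
Rr=Ro.from_rotvec(s['eef_rot']).as_matrix()
for p in [(.186,-.57,.47),(.42,-.3,.48),(.47,.28,.48)]: print(rel(p,Rr))
print(rel((.517,.278,.25),ori(-10,0)))
E
```

```text
t 0.1 p [ 0.1856 -0.57    0.2389] fix [-249.  -763.8  238.9] x [ 0.31  -0.951 -0.002] z [-0.     0.002 -1.   ] F [ 0.4  0.2 -1. ] gap 0.999 q [-1.37  0.36  1.51 -0.    1.27 -0.12]
cam in tool [ 0.00132511 -0.06984772 -0.14512768] view dir in tool [-6.09857298e-04  2.55017203e-01  9.66936324e-01]
([-0.0002, -0.0004, -0.2311], [0.0, -0.0, -0.0])
([-0.1845, -0.3065, -0.2407], [0.0, -0.0, -0.0])
([-0.7205, -0.5336, -0.2398], [0.0, -0.0, -0.0])
([-0.7037, -0.5776, -0.0099], [-0.002, 0.0, -2.652])
```

```bash
python3 -m jog '[[[0,0,-0.06],[0,0,0],1],[[0,0,-0.12],[0,0,0],1],[[0,0,-0.18],[0,0,0],1],[[0,0,-0.24],[0,0,0],1],[[-0.035,-0.055,-0.24],[0,0,-0.1],1],[[-0.07,-0.11,-0.24],[0,0,-0.25],1],[[-0.105,-0.165,-0.24],[0,0,-0.4],1],[[-0.14,-0.22,-0.24],[0,0,-0.55],1],[[-0.185,-0.265,-0.24],[0,0,-0.7],1],[[-0.185,-0.306,-0.24],[0,0,-0.8],1]]' 40; python3 - <<'E'
from h import *
st();print(rel((.47,.28,.48),ori(-10,0)),rel((.517,.278,.25),ori(-10,0)))
E
```

```text
t: 1.35
position: [0.4195, -0.2968, 0.4798]
eef_rot: [-3.061, 0.702, 0.001]
force: [0.4, -0.3, -0.3]
finger_gap: 0.999
t 1.35 p [ 0.4195 -0.2968  0.4798] fix [ -42.4 -469.5  479.8] x [ 0.9   -0.436 -0.001] z [-0.     0.002 -1.   ] F [ 0.4 -0.3 -0.3] gap 0.999 q [-0.75  0.1   1.28  0.    1.76 -0.3 ]
([-0.2061, -0.541, 0.0007], [-0.002, -0.001, -1.848]) ([-0.1627, -0.5594, 0.2307], [-0.002, -0.001, -1.848])
```

```bash
python3 -m jog '[[[-0.02,-0.055,0],[0,0,-0.18],1],[[-0.04,-0.11,0],[0,0,-0.36],1],[[-0.06,-0.165,0],[0,0,-0.54],1],[[-0.08,-0.22,0],[0,0,-0.72],1],[[-0.1,-0.275,0],[0,0,-0.9],1],[[-0.12,-0.33,0],[0,0,-1.08],1],[[-0.14,-0.385,0],[0,0,-1.26],1],[[-0.16,-0.44,0.01],[0,0,-1.44],1],[[-0.165,-0.495,0.06],[0,0,-1.62],1],[[-0.165,-0.545,0.11],[0,0,-1.8],1]]'; python3 - <<'E'
from h import *
from cell import ctrl
s=st()
for n in ['scene','wrist']:
    c=ctrl.calibration(n);im,d=ctrl.camera(n);np.savez(n+'1.npz',im=im,d=d,**c);cv2.imwrite(f'pics/{n}1.png',im[...,::-1])
a=load('scene1')['im'][0:300,170:490];b=load('wrist1')['im']
cv2.imwrite('pics/v1.png',np.hstack([cv2.resize(a,(320,300)),cv2.resize(b,(480,300))])[...,::-1])
E
```

```text
t: 2.6
position: [0.5027, 0.2548, 0.384]
eef_rot: [-2.446, -1.97, -0.003]
force: [0.5, -0.4, -0.6]
finger_gap: 0.997
t 2.6 p [0.5027 0.2548 0.384 ] fix [-12.4  87.5 384. ] x [0.213 0.977 0.002] z [ 0.001  0.002 -1.   ] F [ 0.5 -0.4 -0.6] gap 0.997 q [ 0.35  0.21  1.37  0.    1.56 -1.01]
```

View pics/v1.png

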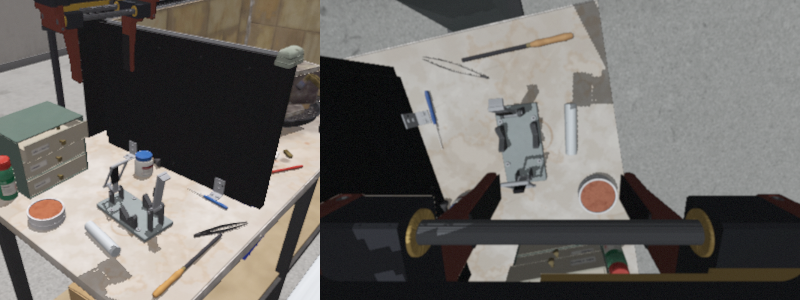

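The gripper body is wide along the jaw axis, so a vertical placement would hit the strap and loop. I'll lean the tool 50° along the bar: body towards me for the pick, towards +y for the placing. Camera and body clearances work out on paper.

```bash
cat >> h.py <<'E'
BAR=np.array([.5173,.2784,.013])
def tcp(g,R,back=0): return np.asarray(g)+R[:,2]*(.002-back)
E
python3 - <<'E'
from h import *
R=ori(-9.9,50);d=np.array([np.cos(np.radians(-9.9)),np.sin(np.radians(-9.9)),0])
g=BAR-.013*d;g[2]=.0235
for b in (.1,.0):print(tcp(g,R,b),rel(tcp(g,R,b),R))
E
```

```text
[0.4305391  0.2935422  0.08649319] ([0.0232, -0.0742, 0.2927], [-0.882, 0.021, -0.039])
[0.50600285 0.28037167 0.02221442] ([0.0266, 0.003, 0.3562], [-0.882, 0.021, -0.039])
```

```bash
python3 -m jog '[[[0.005,-0.02,0.02],[-0.18,0,0],0.5],[[0.01,-0.04,0.04],[-0.36,0.01,-0.01],0.5],[[0.015,-0.06,0.06],[-0.54,0.01,-0.02],0.5],[[0.023,-0.074,0.08],[-0.72,0.02,-0.03],0.5],[[0.023,-0.074,0.12],[-0.882,0.021,-0.039],0.5],[[0.023,-0.074,0.16],[-0.882,0.021,-0.039],0.5],[[0.023,-0.074,0.2],[-0.882,0.021,-0.039],0.5],[[0.023,-0.074,0.24],[-0.882,0.021,-0.039],0.5],[[0.023,-0.074,0.275],[-0.882,0.021,-0.039],0.5],[[0.023,-0.074,0.293],[-0.882,0.021,-0.039],0.5]]' 40; python3 - <<'E'
from h import *
from cell import ctrl
s=st()
R=ori(-9.9,50);d=np.array([np.cos(np.radians(-9.9)),np.sin(np.radians(-9.9)),0])
g=BAR-.013*d;g[2]=.0235
print(rel(tcp(g,R),R))
n='wrist';c=ctrl.calibration(n);im,dd=ctrl.camera(n);np.savez(n+'2.npz',im=im,d=dd,**c);cv2.imwrite(f'pics/{n}2.png',im[...,::-1])
z=load('wrist2');P=cloud(z);Z=P[...,2]
m=(z['d']>0)&(Z>.008)&(Z<.035)&(np.abs(P[...,0]-.517)<.08)&(np.abs(P[...,1]-.278)<.045)
b=P[m];print(len(b),cv2.minAreaRect((b[:,:2]*1000).astype(np.float32)),b[:,2].max())
E
```

```text
t: 3.95
position: [0.4141, 0.3388, 0.2348]
eef_rot: [1.92, 1.578, 0.581]
force: [-0.1, 0.0, -0.7]
finger_gap: 0.747
t 3.95 p [0.4141 0.3388 0.2348] fix [-108.7  162.6  234.8] x [ 0.205  0.978 -0.03 ] z [ 0.657 -0.16  -0.736] F [-0.1  0.  -0.7] gap 0.747 q [ 1.    0.26  1.98 -0.96  0.89  0.25]
([-0.0319, -0.0694, 0.2263], [-0.13, 0.045, -0.001])
1758 ((518.198486328125, 277.4427185058594), (25.34408187866211, 110.75481414794922), 80.25870513916016) 0.027902825767513427
```

The j4 limit (−0.96) blocks this lean. I'll fit the arm's kinematics from the printed states and check which leans are feasible for pick and place.

```bash
cat > kin.py <<'E'
from h import *
from scipy.optimize import least_squares
D=[([-1.371,.359,1.51,0,1.272,-.115],[.1856,-.57,.2389]),([-.75,.1,1.28,0,1.76,-.3],[.4195,-.2968,.4798]),([.35,.21,1.37,0,1.56,-1.01],[.5027,.2548,.384]),([1.,.26,1.98,-.96,.89,.25],[.4141,.3388,.2348])]
def ch(q):
    y=lambda a:Ro.from_euler('y',a);z=lambda a:Ro.from_euler('z',a)
    A=z(q[0]);B=A*y(q[1]);C=B*y(q[2]);E=C*z(q[3])*y(q[4]);return A,B,C,E
def cols(q):
    A,B,C,E=ch(q);return np.c_[A.apply([1,0,0]),[0,0,1],B.apply([0,0,1]),C.apply([1,0,0]),C.apply([0,0,1]),E.apply([0,0,1])]
M=np.vstack([cols(q) for q,_ in D]);K,res,_,_=np.linalg.lstsq(M,np.hstack([p for _,p in D]),rcond=1e-3)
lo=np.array([-2.97,-1.01,.21,-.96,.2,-2.98]);hi=np.array([2.97,2.36,2.38,4.11,2.71,2.98])
def fk(q): return cols(q)@K,ch(q)[3].apply([0,0,1])
def ik(p,zd):
    best=None
    for s in ([.5,.4,1.8,0,1.,0],[.5,.4,1.8,1.5,1.,0],[.5,.4,1.8,-.8,1.5,0],[.5,.2,1.8,2.8,1.,0]):
        f=lambda q:np.r_[(fk(q)[0]-p)*5,fk(q)[1]-zd]
        r=least_squares(f,np.array(s),bounds=(lo,hi))
        if best is None or r.cost<best.cost:best=r
    return best.x.round(2),round(np.sqrt(2*best.cost),4)
E
python3 - <<'E'
from kin import *
print('K',K.round(3),'resid',np.abs(M@K-np.hstack([p for _,p in D])).max())
print(ch(D[3][0])[3].apply([0,0,1]))
for az in (-95.5,84.5):
  for t in (30,40,50,60):
    R=ori(az,t);print('place',az,t,*[ik(tcp(fw(0,13*np.sign(-az),z),R),R[:,2]) for z in (56,120)])
for az in (-9.9,170.1):
  for t in (0,20,30,40,50,60):
    R=ori(az,t);print('pick',az,t,ik(tcp(BAR+[0.013,0,.01],R),R[:,2]))
E
```

```text
K [0.047 0.173 0.588 0.094 0.391 0.267] resid 0.06649037540800226
[ 0.65300056 -0.1611868  -0.74000614]
place -95.5 30 (array([ 0.54,  0.66,  1.73, -0.46,  1.12,  0.  ]), np.float64(0.0)) (array([ 0.54,  0.57,  1.69, -0.44,  1.25,  0.  ]), np.float64(0.0))
place -95.5 40 (array([ 0.59,  0.73,  1.68, -0.55,  1.27,  0.  ]), np.float64(0.0)) (array([ 0.59,  0.63,  1.65, -0.53,  1.38,  0.  ]), np.float64(0.0))
place -95.5 50 (array([ 0.63,  0.8 ,  1.64, -0.62,  1.41,  0.  ]), np.float64(0.0)) (array([ 0.63,  0.7 ,  1.61, -0.61,  1.51,  0.  ]), np.float64(0.0))
place -95.5 60 (array([ 0.66,  0.87,  1.59, -0.69,  1.55,  0.  ]), np.float64(0.0)) (array([ 0.66,  0.77,  1.58, -0.69,  1.64,  0.  ]), np.float64(0.0))
place 84.5 30 (array([0.04, 0.57, 2.01, 0.89, 0.69, 0.  ]), np.float64(0.0)) (array([0.04, 0.45, 1.96, 0.75, 0.81, 0.  ]), np.float64(0.0))
place 84.5 40 (array([-0.03,  0.63,  2.03,  1.11,  0.8 ,  0.  ]), np.float64(0.0)) (array([-0.03,  0.5 ,  1.99,  0.98,  0.88,  0.  ]), np.float64(0.0))
place 84.5 50 (array([-0.1 ,  0.7 ,  2.05,  1.26,  0.94,  0.  ]), np.float64(0.0)) (array([-
[... 462 characters left out ...]
ck -9.9 40 (array([0.67, 0.72, 2.15, 4.11, 0.55, 0.  ]), np.float64(0.1082))
pick -9.9 50 (array([0.74, 0.78, 2.18, 4.11, 0.77, 0.  ]), np.float64(0.0602))
pick -9.9 60 (array([0.79, 0.87, 2.2 , 4.11, 1.01, 0.  ]), np.float64(0.031))
pick 170.1 0 (array([ 0.48,  0.65,  1.75, -0.  ,  0.74,  0.  ]), np.float64(0.0))
pick 170.1 20 (array([0.4 , 0.75, 1.56, 0.21, 1.14, 0.  ]), np.float64(0.0))
pick 170.1 30 (array([0.37, 0.81, 1.47, 0.27, 1.33, 0.  ]), np.float64(0.0))
pick 170.1 40 (array([0.34, 0.88, 1.38, 0.32, 1.51, 0.  ]), np.float64(0.0))
pick 170.1 50 (array([0.32, 0.95, 1.3 , 0.37, 1.69, 0.  ]), np.float64(0.0))
pick 170.1 60 (array([0.31, 1.03, 1.23, 0.43, 1.85, 0.  ]), np.float64(0.0))
```

Orientation-wise, picking with the body leaned to the far side and placing with it to the left are both within range, but at the bar's present spot the body would brush the loop. So I'll grip vertically first, shift and turn the bar slightly left on the bench, then regrip leaned.

```bash
python3 - <<'E'
from h import *
print(rel((.5177,.278,.12),ori(-9.9,0)),rel((.5177,.278,.0205),ori(-9.9,0)))
E
```

```text
([-0.0357, 0.0067, 0.1621], [0.741, 0.041, -0.02]) ([-0.0327, -0.0605, 0.2355], [0.741, 0.041, -0.02])
```

```bash
python3 -m jog '[[[-0.007,0.001,0.032],[0.15,0.01,0],0.2],[[-0.014,0.002,0.064],[0.3,0.02,-0.01],0.2],[[-0.021,0.004,0.096],[0.45,0.03,-0.01],0.2],[[-0.028,0.005,0.128],[0.6,0.04,-0.02],0.2],[[-0.0357,0.0067,0.162],[0.741,0.041,-0.02],0.2],[[-0.0357,0.0067,0.162],[0.741,0.041,-0.02],0.2],[[-0.0345,-0.02,0.192],[0.741,0.041,-0.02],0.2],[[-0.0335,-0.045,0.219],[0.741,0.041,-0.02],0.2],[[-0.0327,-0.0605,0.2355],[0.741,0.041,-0.02],0.2],[[-0.0327,-0.0605,0.2355],[0.741,0.041,-0.02],0]]' 30; python3 - <<'E'
from h import *
st()
a=rel((.5177,.278,.0205),ori(-9.9,0));b=rel((.50,.315,.045),ori(15,0));c=rel((.50,.315,.0205),ori(15,0));print(a,b,c)
E
```

```text
t: 5.25
position: [0.5157, 0.2782, 0.0198]
eef_rot: [2.403, 2.023, -0.004]
force: [-0.2, 0.8, -0.0]
finger_gap: 0.531
t 5.25 p [0.5157 0.2782 0.0198] fix [ -1.7 112.1  19.8] x [ 0.171  0.985 -0.002] z [-0.002 -0.001 -1.   ] F [-0.2  0.8 -0. ] gap 0.531 q [ 0.38  0.61  1.73 -0.    0.8  -1.02]
([0.0001, 0.002, -0.0007], [-0.001, 0.002, 0.001]) ([0.0335, -0.0218, -0.0252], [-0.002, 0.001, -0.433]) ([0.0335, -0.0218, -0.0007], [-0.002, 0.001, -0.433])
```

```bash
python3 -m jog '[[[0,0.001,0],[0,0,0],-1],[[0,0.001,0],[0,0,0],-1],[[0,0.001,0],[0,0,0],-1],[[0,0.001,0],[0,0,0],-1],[[0,0.001,0],[0,0,0],-1],[[0.008,-0.005,-0.02],[0,0,-0.1],-1],[[0.018,-0.012,-0.025],[0,0,-0.25],-1],[[0.0335,-0.0218,-0.02],[0,0,-0.433],-1],[[0.0335,-0.0218,-0.008],[0,0,-0.433],-1],[[0.0335,-0.0218,0.0],[0,0,-0.433],-1]]' 30; python3 - <<'E'
from h import *
s=st()
d=np.array([np.cos(np.radians(15)),np.sin(np.radians(15)),0])
R=ori(195,50);R[:,:2]*=-1   # tool x az 105, camera on top
B=np.array([.50,.315,.013]);g=B+.013*d;g[2]=.0235
print(rel(s['position']+[0,0,.12],ori(15,0)))
for b in (.1,.06,0):print(tcp(g,R,b),rel(tcp(g,R,b),R))
E
```

```text
t: 6.5
position: [0.4998, 0.3145, 0.0198]
eef_rot: [-1.916, -2.488, 0.005]
force: [-7.8, -3.0, 46.4]
finger_gap: 0.287
t 6.5 p [0.4998 0.3145 0.0198] fix [-21.1 146.7  19.8] x [-0.255  0.967 -0.001] z [-0.002 -0.002 -1.   ] F [-7.8 -3.  46.4] gap 0.287 q [ 0.45  0.62  1.72 -0.    0.81 -1.38]
([-0.0001, -0.0003, -0.12], [-0.003, 0.001, -0.003])
[0.58507136 0.3377948  0.08649319] ([0.0006, 0.0882, -0.067], [0.87, -0.0, -0.004])
[0.55547368 0.32986413 0.06078168] ([0.0006, 0.0577, -0.0412], [0.87, -0.0, -0.004])
[0.51107715 0.31796811 0.02221442] ([0.0005, 0.0118, -0.0025], [0.87, -0.0, -0.004])
```

```bash
python3 -m jog '[[[0,0,-0.002],[0,0,0],0],[[0,0,-0.002],[0,0,0],0.1],[[0,0,-0.003],[0,0,0],0.1],[[0,0,-0.04],[0,0,0],0.1],[[0,0.01,-0.09],[0,0,0],0.1],[[0,0.03,-0.12],[0.18,0,0],0.1],[[0,0.06,-0.12],[0.36,0,0],0.1],[[0,0.08,-0.12],[0.54,0,0],0.1],[[0,0.088,-0.12],[0.72,0,0],0.1],[[0,0.088,-0.1],[0.87,0,0],0.1]]' 40; python3 - <<'E'
from h import *
from cell import ctrl
st()
n='wrist';c=ctrl.calibration(n);im,dd=ctrl.camera(n);np.savez(n+'3.npz',im=im,d=dd,**c);cv2.imwrite(f'pics/{n}3.png',im[...,::-1])
z=load('wrist3');P=cloud(z);Z=P[...,2]
m=(z['d']>0)&(Z>.008)&(Z<.035)&(np.abs(P[...,0]-.50)<.08)&(np.abs(P[...,1]-.315)<.05)
b=P[m];print(len(b),cv2.minAreaRect((b[:,:2]*1000).astype(np.float32)),b[:,2].max())
E
```

```text
t: 7.75
position: [0.5873, 0.3373, 0.1204]
eef_rot: [-1.501, -1.946, 0.909]
force: [1.0, 0.7, -0.8]
finger_gap: 0.55
t 7.75 p [0.5873 0.3373 0.1204] fix [ 63.9 177.7 120.4] x [-0.254  0.967 -0.001] z [-0.741 -0.196 -0.643] F [ 1.   0.7 -0.8] gap 0.55 q [ 0.37  1.09  0.67  0.11  2.25 -1.43]
2957 ((502.3836669921875, 313.50360107421875), (109.86463928222656, 25.775362014770508), 14.711037635803223) 0.02737447341512821
```

View pics/wrist3.png

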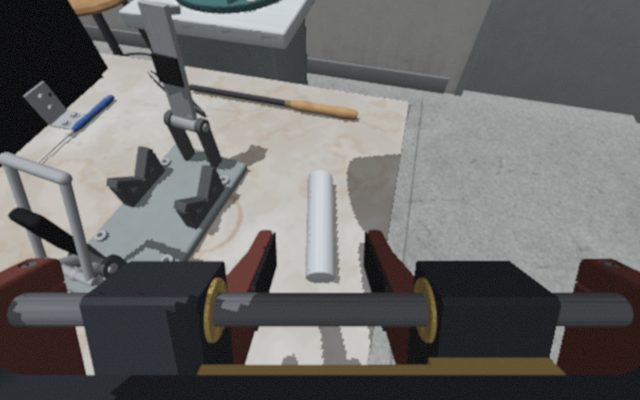

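```bash
python3 - <<'E'
from h import *
R=ori(194.7,50);R[:,:2]*=-1
d=np.array([np.cos(np.radians(14.7)),np.sin(np.radians(14.7)),0])
g=np.array([.5024,.3135,.0])+.009*d;g[2]=.0250
for b in (.06,0):print(tcp(g,R,b),rel(tcp(g,R,b),R))
E
```

```text
[0.55408167 0.32705843 0.06228168] ([-0.0004, 0.0157, 0.0521], [-0.024, 0.002, -0.003])
[0.50962347 0.31539504 0.02371442] ([-0.0002, 0.0171, 0.112], [-0.024, 0.002, -0.003])
```

```bash
python3 -m jog '[[[0,0.01,0.03],[-0.02,0,0],0.1],[[0,0.0157,0.052],[-0.024,0,0],0.1],[[0,0.0165,0.085],[-0.024,0,0],0.1],[[0,0.0171,0.105],[-0.024,0,0],0.1],[[0,0.0171,0.112],[-0.024,0,0],0.1],[[0,0.0171,0.112],[-0.024,0,0],-0.2],[[0,0.0171,0.112],[-0.024,0,0],-1],[[0,0.0171,0.112],[-0.024,0,0],-1],[[0,0.0171,0.112],[-0.024,0,0],-1],[[0,0.0171,0.112],[-0.024,0,0],-1]]' 40; python3 - <<'E'
from h import *
st()
R=ori(-95.5,50);R[:,:2]*=-1
for y,z in ((120,150),(60,130),(9,130),(9,70),(9,58)):
  print(y,z,rel(tcp(fw(0,y,z),R),R))
E
```

```text
t: 9.05
position: [0.5104, 0.3159, 0.0243]
eef_rot: [-1.504, -1.946, 0.909]
force: [2.8, 1.1, 3.9]
finger_gap: 0.286
t 9.05 p [0.5104 0.3159 0.0243] fix [-10.7 149.1  24.3] x [-0.253  0.967 -0.003] z [-0.74  -0.196 -0.644] F [2.8 1.1 3.9] gap 0.286 q [ 0.38  1.07  0.98  0.1   1.95 -1.45]
120 150 ([-0.0328, -0.0955, -0.0796], [-0.001, -0.931, -0.786])
60 130 ([-0.089, -0.0934, -0.0508], [-0.001, -0.931, -0.786])
9 130 ([-0.1369, -0.1046, -0.0372], [-0.001, -0.931, -0.786])
9 70 ([-0.1367, -0.0587, 0.0014], [-0.001, -0.931, -0.786])
9 58 ([-0.1367, -0.0495, 0.0091], [-0.001, -0.931, -0.786])
```

```bash
python3 -m jog '[[[0,-0.035,-0.03],[0,0,0],-1],[[0,-0.075,-0.062],[0,0,0],-1],[[-0.005,-0.0955,-0.0796],[0,-0.13,-0.11],-1],[[-0.01,-0.0955,-0.0796],[0,-0.26,-0.22],-1],[[-0.015,-0.0955,-0.0796],[0,-0.39,-0.33],-1],[[-0.02,-0.0955,-0.0796],[0,-0.52,-0.44],-1],[[-0.025,-0.0955,-0.0796],[0,-0.65,-0.55],-1],[[-0.03,-0.0955,-0.0796],[0,-0.78,-0.66],-1],[[-0.0328,-0.0955,-0.0796],[0,-0.91,-0.77],-1],[[-0.0328,-0.0955,-0.0796],[-0.001,-0.931,-0.786],-1]]' 40; python3 - <<'E'
from h import *
st()
R=ori(-95.5,50);R[:,:2]*=-1
for y,z in ((120,150),(60,130),(9,130),(9,70),(9,58)):
  print(y,z,rel(tcp(fw(0,y,z),R),R))
E
```

```text
t: 10.3
position: [0.5161, 0.2849, 0.1484]
eef_rot: [-0.131, -2.807, 1.31]
force: [-0.5, 0.3, -1.0]
finger_gap: 0.284
t 10.3 p [0.5161 0.2849 0.1484] fix [ -1.9 118.7 148.4] x [-0.996  0.094  0.002] z [-0.073 -0.763 -0.642] F [-0.5  0.3 -1. ] gap 0.284 q [ 0.72  0.82  1.23 -0.57  1.77 -2.24]
120 150 ([-0.0019, -0.0004, 0.0], [-0.001, 0.001, 0.003])
60 130 ([-0.0018, -0.0236, 0.0589], [-0.001, 0.001, 0.003])
9 130 ([-0.0017, -0.0563, 0.098], [-0.001, 0.001, 0.003])
9 70 ([-0.0018, -0.0103, 0.1365], [-0.001, 0.001, 0.003])
9 58 ([-0.0018, -0.0011, 0.1442], [-0.001, 0.001, 0.003])
```

```bash
cat > barchk.py <<'E'
import sys
from h import *
from cell import ctrl
yl,yh,zl,zh=map(float,sys.argv[2:6])
for n in ('wrist','top','scene'):
    c=ctrl.calibration(n);im,dd=ctrl.camera(n);f=n+sys.argv[1];np.savez(f+'.npz',im=im,d=dd,**c);cv2.imwrite(f'pics/{f}.png',im[...,::-1])
    z=load(f);P=cloud(z)-O;Q=np.stack([P@FX,P@FY,P[...,2]],-1)*1e3
    hsv=cv2.cvtColor(z['im'],cv2.COLOR_RGB2HSV)
    m=(z['d']>0)&(np.abs(Q[...,0])<12)&(Q[...,1]>yl)&(Q[...,1]<yh)&(Q[...,2]>zl)&(Q[...,2]<zh)&(hsv[...,1]<60)&(hsv[...,2]>90)
    b=Q[m]
    if len(b)<30: print(n,len(b));continue
    print(n,len(b),'y',np.percentile(b[:,1],[1,99]).round(1),'med',np.median(b,0).round(1),'zmax by y',[(y,np.percentile(b[np.abs(b[:,1]-y)<5,2],90).round(1),np.median(b[np.abs(b[:,1]-y)<5,0]).round(1)) for y in np.arange(yl+5,yh,10) if (np.abs(b[:,1]-y)<5).sum()>8])
E
python3 barchk.py 4 50 190 110 165
```

```text
wrist 7160 y [ 55.3 162.6] med [ -0.5 113.9 148.3] zmax by y [(np.float64(55.0), np.float64(149.9), np.float64(-0.5)), (np.float64(65.0), np.float64(150.0), np.float64(0.0)), (np.float64(75.0), np.float64(149.9), np.float64(-0.6)), (np.float64(85.0), np.float64(150.1), np.float64(-0.1)), (np.float64(95.0), np.float64(149.9), np.float64(-0.1)), (np.float64(105.0), np.float64(150.0), np.float64(-0.7)), (np.float64(115.0), np.float64(150.0), np.float64(-0.3)), (np.float64(125.0), np.float64(150.0), np.float64(-0.5)), (np.float64(135.0), np.float64(150.1), np.float64(-0.8)), (np.float64(145.0), np.float64(149.8), np.float64(0.9)), (np.float64(155.0), np.float64(150.0), np.float64(-0.5)), (np.float64(165.0), np.float64(149.8), np.float64(-0.5))]
top 766 y [ 54.  162.7] med [ -1.3 107.8 148.1] zmax by y [(np.float64(55.0), np.float64(149.6), np.float64(-2.3)), (np.float64(65.0), np.float64(150.5), np.float64(-1.9)), (np.float64(75.0), np.float64(149.9), np.float64(-1.2)), (np.float64(85.0), np.float64(150.3), np.float64(-1.8)), (np.float64(95.0), np.float64(150.5), np.float64(-1.0)), (np.float64(105.0), np.float64(150.1), np.float64(-2.1)), (np.float64(115.0), np.float64(150.5), np.float64(-0.1)), (np.float64(125.0), np.float64(150.3), np.float64(-1.1)), (np.float64(135.0), np.float64(150.8), np.float64(-0.5)), (np.float64(145.0), np.float64(150.7), np.float64(-1.2)), (np.float64(155.0), np.float64(150.4), np.float64(-0.8)), (np.float64(165.0), np.float64(149.5), np.float64(-2.8))]
scene 201 y [55.2 96.8] med [ -8.   74.8 144.1] zmax by y [(np.float64(55.0), np.float64(148.1), np.float64(-7.2)), (np.float64(65.0), np.float64(147.8), np.float64(-7.7)), (np.float64(75.0), np.float64(148.3), np.float64(-8.4)), (np.float64(85.0), np.float64(148.2), np.float64(-8.0)), (np.float64(95.0), np.float64(146.7), np.float64(-8.8))]
```

```bash
cat >> h.py <<'E'
def shf(dx,dy,dz):
    "shift given in fixture mm -> tool axes m"
    from cell import ctrl
    s=ctrl.read_state();return Ro.from_rotvec(s['eef_rot']).inv().apply((FX*dx+FY*dy+EZ*dz)/1e3).round(4).tolist()
E
python3 - <<'E'
from h import *
for a in ((1,-55,-10),(1,-108.7,-20),(1,-108.7,-75),(1,-108.7,-89),(1,-108.7,-91)):print(a,shf(*a))
E
```

```text
(1, -55, -10) [-0.0012, -0.0277, 0.0485]
(1, -108.7, -20) [-0.0013, -0.0546, 0.0961]
(1, -108.7, -75) [-0.0013, -0.0125, 0.1315]
(1, -108.7, -89) [-0.0013, -0.0017, 0.1405]
(1, -108.7, -91) [-0.0013, -0.0002, 0.1418]
```

```bash
python3 -m jog '[[[0,-0.0138,0.024],[0,0,0],-1],[[-0.001,-0.0277,0.0485],[0,0,0],-1],[[-0.001,-0.041,0.072],[0,0,0.003],-1],[[-0.0013,-0.0546,0.096],[0,0,0.003],-1],[[-0.0013,-0.0546,0.096],[0,0,0.003],-1],[[-0.0013,-0.034,0.1135],[0,0,0.003],-1],[[-0.0013,-0.0125,0.1315],[0,0,0.003],-1],[[-0.0013,-0.006,0.137],[0,0,0.003],-1],[[-0.0013,-0.0017,0.1405],[0,0,0.003],-1],[[-0.0013,-0.001,0.141],[0,0,0.003],-1]]' 40; python3 - <<'E'
from h import *
st()
E
python3 barchk.py 5 -65 65 30 70
```

```text
t: 11.7
position: [0.509, 0.1765, 0.0585]
eef_rot: [-0.143, -2.808, 1.309]
force: [-0.2, 0.5, -1.5]
finger_gap: 0.287
t 11.7 p [0.509  0.1765 0.0585] fix [ 1.3 10.2 58.5] x [-0.995  0.1   -0.003] z [-0.075 -0.762 -0.643] F [-0.2  0.5 -1.5] gap 0.287 q [ 0.6   0.85  1.47 -0.63  1.49 -2.16]
wrist 6896 y [-53.2  54.1] med [ 1.   5.2 58.5] zmax by y [(np.float64(-60.0), np.float64(59.3), np.float64(5.4)), (np.float64(-50.0), np.float64(59.9), np.float64(0.8)), (np.float64(-40.0), np.float64(60.0), np.float64(1.1)), (np.float64(-30.0), np.float64(60.0), np.float64(0.7)), (np.float64(-20.0), np.float64(60.0), np.float64(0.8)), (np.float64(-10.0), np.float64(59.9), np.float64(0.9)), (np.float64(0.0), np.float64(60.1), np.float64(0.9)), (np.float64(10.0), np.float64(60.0), np.float64(1.0)), (np.float64(20.0), np.float64(60.1), np.float64(1.5)), (np.float64(40.0), np.float64(60.1), np.float64(0.4)), (np.float64(50.0), np.float64(60.1), np.float64(1.3))]
top 639 y [-53.   53.8] med [-0.2 -0.8 58. ] zmax by y [(np.float64(-50.0), np.float64(60.5), np.float64(-0.5)), (np.float64(-40.0), np.float64(59.9), np.float64(0.4)), (np.float64(-30.0), np.float64(61.3), np.float64(-0.7)), (np.float64(-20.0), np.float64(60.3), np.float64(0.2)), (np.float64(-10.0), np.float64(60.3), np.float64(-0.5)), (np.float64(0.0), np.float64(60.5), np.float64(0.0)), (np.float64(10.0), np.float64(60.8), np.float64(-0.5)), (np.float64(20.0), np.float64(60.2), np.float64(0.2)), (np.float64(30.0), np.float64(61.1), np.float64(-0.3)), (np.float64(40.0), np.float64(60.5), np.float64(0.2)), (np.float64(50.0), np.float64(60.6), np.float64(1.0))]
scene 44 y [-44.5 -20. ] med [  0.3 -29.2  56.8] zmax by y [(np.float64(-30.0), np.float64(59.1), np.float64(-2.7)), (np.float64(-20.0), np.float64(59.4), np.float64(0.1))]
```

```bash
python3 -m jog '[[[0,0,0],[0,0,0],-0.4],[[0,0,0],[0,0,0],-0.1],[[0,0,0],[0,0,0],-0.1],[[0,0,0],[0,0,0],-0.1],[[0,0,-0.02],[0,0,0],-0.1],[[0,0,-0.05],[0,0,0],-0.1],[[0,0,-0.09],[0,0,0],-0.1],[[0,0,-0.13],[0,0,0],-0.1],[[0,0,-0.17],[0,0,0],-0.1],[[0,0,-0.2],[0,0,0],-0.1]]' 40; python3 barchk.py 6 -65 65 30 70; python3 - <<'E'
from h import *
st()
# vertical, jaw axis along fixture y (tool x = +FY), camera towards -x
R=np.c_[FY,np.cross(-EZ,FY),-EZ]
for p in ((-60,110,230),(-115,0,215),(-100,0,140)): print(p,rel(fw(*p),R))
for f in ('wrist6','top6','wrist3'):
    z=load(f);P=cloud(z)-O;Q=np.stack([P@FX,P@FY,P[...,2]],-1)*1e3
    hsv=cv2.cvtColor(z['im'],cv2.COLOR_RGB2HSV)
    m=(z['d']>0)&(Q[...,0]>45)&(Q[...,0]<135)&(abs(Q[...,1])<30)&(Q[...,2]>45)&(Q[...,2]<160)
    b=Q[m];k=hsv[...,2][m]
    for nm,c in (('dark mid',b[(k<60)&(abs(b[:,1])<9)]),('wires',b[(abs(b[:,1])>16)]),('lightmid',b[(k>90)&(abs(b[:,1])<15)])):
        print(f,nm,len(c),[(h,c[abs(c[:,2]-h)<5].mean(0).round(1)[:2].tolist()) for h in range(50,160,10) if (abs(c[:,2]-h)<5).sum()>4])
E
```

```text
t: 13.1
position: [0.5241, 0.3301, 0.189]
eef_rot: [-0.144, -2.81, 1.308]
force: [0.3, 1.1, 0.2]
finger_gap: 0.45
wrist 1664 y [-52.3  55.4] med [ 0.9 14.5 56.5] zmax by y [(np.float64(-50.0), np.float64(58.2), np.float64(0.7)), (np.float64(-40.0), np.float64(58.4), np.float64(0.7)), (np.float64(-30.0), np.float64(58.3), np.float64(0.8)), (np.float64(-20.0), np.float64(58.5), np.float64(0.9)), (np.float64(-10.0), np.float64(58.5), np.float64(0.9)), (np.float64(0.0), np.float64(58.5), np.float64(1.0)), (np.float64(10.0), np.float64(58.6), np.float64(1.0)), (np.float64(20.0), np.float64(58.5), np.float64(1.1)), (np.float64(30.0), np.float64(58.5), np.float64(0.1)), (np.float64(40.0), np.float64(58.6), np.float64(0.2)), (np.float64(50.0), np.float64(58.5), np.float64(1.3)), (np.float64(60.0), np.float64(56.4), np.float64(2.4))]
top 655 y [-52.9  54. ] med [-0.6  0.7 56.5] zmax by y [(np.float64(-50.0), np.float64(59.7), np.float64(-0.5)), (np.float64(-40.0), np.float64(59.0), np.float64(-0.7)), (np.float64(-30.0), np.float64(58.5), np.float64(-0.5)), (np.float64(-20.0), np.float64(59.0)
[... 2118 characters left out ...]
(90, [88.0, 1.4]), (100, [82.9, -5.1]), (110, [78.1, 3.9]), (120, [73.8, -0.5]), (130, [66.8, -0.0])]
top6 lightmid 128 [(50, [90.5, -8.6]), (60, [104.0, -2.6]), (110, [92.2, 0.3]), (130, [66.8, 0.4])]
wrist3 dark mid 744 [(70, [95.2, 7.7]), (80, [93.8, 7.4]), (90, [94.7, 5.6]), (100, [94.7, 6.8]), (110, [93.4, 1.4])]
wrist3 wires 2560 [(50, [97.7, 12.6]), (60, [104.4, 7.9]), (70, [99.5, 0.6]), (80, [95.0, 9.7]), (90, [89.0, 20.4]), (100, [83.8, 2.3]), (110, [79.0, 0.3]), (120, [74.4, 2.9]), (130, [70.4, 6.0])]
wrist3 lightmid 1102 [(50, [95.6, -0.4]), (60, [104.9, 4.8]), (70, [95.9, -0.9]), (80, [95.8, -4.6]), (90, [92.8, -1.1]), (100, [96.2, -5.5]), (110, [94.2, -6.1]), (130, [70.7, 0.5])]
```

```bash
python3 -m jog '[[[0.01,-0.013,0],[-0.067,0.068,0.145],-1],[[0.02,-0.027,0.003],[-0.135,0.136,0.29],-1],[[0.032,-0.04,0.006],[-0.2,0.204,0.436],-1],[[0.046,-0.054,0.01],[-0.27,0.272,0.58],-1],[[0.0615,-0.067,0.0145],[-0.338,0.34,0.728],-1],[[0.073,-0.079,0.033],[-0.405,0.408,0.873],-1],[[0.084,-0.091,0.052],[-0.473,0.477,1.02],-1],[[0.095,-0.103,0.071],[-0.54,0.545,1.165],-1],[[0.106,-0.115,0.09],[-0.61,0.613,1.31],-1],[[0.1162,-0.127,0.108],[-0.676,0.681,1.456],-1]]' 20; python3 - <<'E'
from h import *
st()
R=np.c_[FY,np.cross(-EZ,FY),-EZ]
for p in ((-115,0,137),(-85,0,137),(-50,0,137),(-25,0,130)): print(p,rel(fw(*p),R))
E
```

```text
t: 14.5
position: [0.3903, 0.1757, 0.2138]
eef_rot: [-2.332, -2.105, -0.001]
force: [0.1, -0.3, -0.5]
finger_gap: 0.003
t 14.5 p [0.3903 0.1757 0.2138] fix [-116.8   -2.   213.8] x [0.102 0.995 0.   ] z [ 0.  0. -1.] F [ 0.1 -0.3 -0.5] gap 0.003 q [ 0.26  0.14  1.89  0.    1.11 -1.21]
(-115, 0, 137) ([0.0019, 0.0017, 0.0768], [0.0, -0.0, -0.006])
(-85, 0, 137) ([0.0021, 0.0317, 0.0768], [0.0, -0.0, -0.006])
(-50, 0, 137) ([0.0023, 0.0667, 0.0768], [0.0, -0.0, -0.006])
(-25, 0, 130) ([0.0025, 0.0917, 0.0838], [0.0, -0.0, -0.006])
```

```bash
python3 -m jog '[[[0.002,0,0.04],[0,0,-0.006],-1],[[0.002,0,0.0768],[0,0,-0.006],-1],[[0.002,0.022,0.0768],[0,0,-0.006],-1],[[0.002,0.036,0.0768],[0,0,-0.006],-1],[[0.002,0.048,0.0768],[0,0,-0.006],-1],[[0.002,0.06,0.0768],[0,0,-0.006],-1],[[0.002,0.072,0.0778],[0,0,-0.006],-1],[[0.002,0.084,0.081],[0,0,-0.006],-1],[[0.002,0.096,0.087],[0,0,-0.006],-1],[[0.002,0.106,0.094],[0,0,-0.006],-1]]' 20; python3 - <<'E'
from h import *
from cell import ctrl
st()
for n in ('wrist','scene'):
    c=ctrl.calibration(n);im,dd=ctrl.camera(n);np.savez(n+'7.npz',im=im,d=dd,**c)
a=load('scene7')['im'][100:260,200:360];b=load('wrist7')['im']
cv2.imwrite('pics/v7.png',np.hstack([cv2.resize(a,(300,300)),cv2.resize(b,(480,300))])[...,::-1])
E
```

```text
t: 15.75
position: [0.497, 0.1669, 0.1193]
eef_rot: [2.326, 2.112, 0.001]
force: [-0.6, -0.8, 0.2]
finger_gap: 0.01
t 15.75 p [0.497  0.1669 0.1193] fix [ -9.7  -0.5 119.3] x [0.096 0.995 0.001] z [ 0.001  0.001 -1.   ] F [-0.6 -0.8  0.2] gap 0.01 q [ 0.19  0.4   1.81  0.    0.94 -1.28]
```

View pics/v7.png

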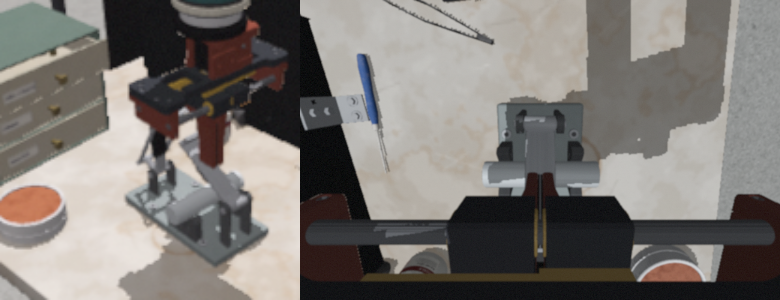

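Strap is over the bar, possibly still falling. Next I'll go over the loop, come down behind its end bar, above the lever's tip, and push it back.

```bash
python3 -m jog '[[[0,-0.005,-0.05],[0,0,0],-1],[[0,0.03,-0.068],[0,0,0],-1],[[0,0.075,-0.068],[0,0,0],-1],[[0,0.1,-0.068],[0,0,0],-1],[[0,0.1,-0.045],[0,0,0],-1],[[0,0.1,-0.02],[0,0,0],-1],[[0,0.1,-0.014],[0,0,0],-1],[[0,0.094,-0.014],[0,0,0],-1],[[0,0.088,-0.014],[0,0,0],-1],[[0,0.082,-0.012],[0,0,0],-1]]' 20; python3 - <<'E'
from h import *
from cell import ctrl
s=st()
for f in ('wrist','top'):
    c=ctrl.calibration(f);im,dd=ctrl.camera(f);np.savez(f+'8.npz',im=im,d=dd,**c)
    z=load(f+'8');P=cloud(z)-O;Q=np.stack([P@FX,P@FY,P[...,2]],-1)*1e3
    for nm,m in (('strap',(Q[...,0]>-35)&(Q[...,0]<30)&(abs(Q[...,1])<9)&(Q[...,2]<110)&(Q[...,2]>55)),('loop',(Q[...,0]>20)&(Q[...,0]<72)&(abs(Q[...,1])<27)&(abs(Q[...,1])>15)&(Q[...,2]>70)&(Q[...,2]<140)),('lip',(Q[...,0]>34)&(Q[...,0]<50)&(abs(Q[...,1])<10)&(Q[...,2]<130)&(Q[...,2]>55))):
        b=Q[m&(z['d']>0)];print(f,nm,len(b),b.mean(0).round(1) if len(b) else '',np.percentile(b[:,2],[5,95]) if len(b) else '')
E
```

```text
t: 17.1
position: [0.5787, 0.1591, 0.132]
eef_rot: [2.325, 2.111, 0.003]
force: [-0.0, 0.3, 0.3]
finger_gap: 0.002
t 17.1 p [0.5787 0.1591 0.132 ] fix [ 72.4  -0.5 132. ] x [0.096 0.995 0.001] z [ 0.002  0.001 -1.   ] F [-0.   0.3  0.3] gap 0.002 q [ 0.15  0.47  1.63  0.    1.04 -1.32]
wrist strap 3012 [-4.   0.  68.1] [67.02787286 69.23488613]
wrist loop 714 [ 59.4  -3.1 120. ] [107.40985624 123.99423619]
wrist lip 701 [40.9 -0.3 72.8] [67.17071649 81.02373761]
top strap 303 [-2.4  0.1 67.6] [65.35797347 69.97887575]
top loop 0  
top lip 74 [40.1  0.2 73.4] [65.02414243 81.5524701 ]
```

```bash
python3 -m jog '[[[0,-0.006,0.004],[0,0,0],-1],[[0,-0.012,0.009],[0,0,0],-1],[[0,-0.018,0.014],[0,0,0],-1],[[0,-0.024,0.018],[0,0,0],-1],[[0,-0.028,0.02],[0,0,0],-1],[[0,-0.028,0.02],[0,0,0],-1],[[0,-0.024,0],[0,0,0],-1],[[0,-0.024,-0.04],[0,0,0],-1],[[0,-0.05,-0.07],[0,0,0],-1],[[0,-0.09,-0.08],[0,0,0],-1]]' 20; cat > look.py <<'E'
import sys
from h import *
from cell import ctrl
s=st();k=sys.argv[1];V=[]
for f in ('wrist','top'):
    c=ctrl.calibration(f);im,dd=ctrl.camera(f);np.savez(f+k+'.npz',im=im,d=dd,**c)
    z=load(f+k);P=cloud(z)-O;Q=np.stack([P@FX,P@FY,P[...,2]],-1)*1e3;ok=z['d']>0
    for nm,m in (('strap',(Q[...,0]>-35)&(Q[...,0]<10)&(abs(Q[...,1])<9)&(Q[...,2]<110)&(Q[...,2]>55)),
      ('loopbar',(Q[...,0]>12)&(Q[...,0]<40)&(abs(Q[...,1])<24)&(abs(Q[...,1])>13.5)&(Q[...,2]>60)&(Q[...,2]<100)),
      ('wires',(Q[...,0]>48)&(Q[...,0]<70)&(abs(Q[...,1])<28)&(abs(Q[...,1])>15)&(Q[...,2]>45)&(Q[...,2]<120)),
      ('lip',(Q[...,0]>34)&(Q[...,0]<50)&(abs(Q[...,1])<10)&(Q[...,2]<100)&(Q[...,2]>74)),
      ('lever',(Q[...,0]>75)&(Q[...,0]<170)&(abs(Q[...,1])<9)&(Q[...,2]<120)&(Q[...,2]>40))):
        b=Q[m&ok];print(f,nm,len(b),(b.mean(0).round(1),b.min(0).round(1),b.max(0).round(1)) if len(b) else '')
    V.append(im)
a=V[0];cv2.imwrite(f'pics/v{k}.png',cv2.resize(a,(640,400))[...,::-1])
E
python3 look.py 9
```

```text
t: 18.45
position: [0.4902, 0.168, 0.2137]
eef_rot: [2.325, 2.109, 0.008]
force: [-0.1, -0.2, 0.4]
finger_gap: 0.004
t 18.45 p [0.4902 0.168  0.2137] fix [-1.650e+01 -1.000e-01  2.137e+02] x [0.097 0.995 0.002] z [ 0.005  0.001 -1.   ] F [-0.1 -0.2  0.4] gap 0.004 q [ 0.2   0.27  1.72  0.    1.15 -1.28]
wrist strap 865 (array([-13.4,   0.1,  68.2]), array([-34.9,  -9. ,  65.8]), array([10. ,  9. , 70.7]))
wrist loopbar 174 (array([30.2,  2.3, 74.3]), array([ 23.8, -24. ,  70.8]), array([39.8, 23.6, 77.7]))
wrist wires 5 (array([ 49.1, -15.8,  70. ]), array([ 48. , -25.7,  68.4]), array([51.3, 22.2, 71. ]))
wrist lip 0 
wrist lever 0 
top strap 0 
top loopbar 0 
top wires 0 
top lip 0 
top lever 0
```

View pics/v9.png

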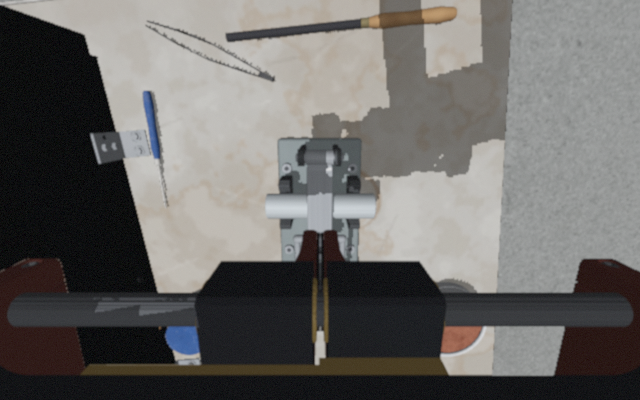

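Loop bar lies on the strap at x≈28 mm, behind the lip (39–46 mm), about z 72 as expected; the strap is level at 68. Now I'll push the lever.

```bash
python3 -m jog '[[[0,0.04,0],[0,0,0],-1],[[0,0.086,0.02],[0,0,0],-1],[[0,0.0865,0.06],[0,0,0],-1],[[0,0.0865,0.1],[0,0,0],-1],[[0,0.092,0.1017],[0,0,0],-1],[[0,0.098,0.1017],[0,0,0],-1],[[0,0.104,0.1025],[0,0,0],-1],[[0,0.11,0.1038],[0,0,0],-1],[[0,0.1154,0.1057],[0,0,0],-1],[[0,0.1204,0.108],[0,0,0],-1]]' 20; python3 look.py 10
```

```text
t: 19.8
position: [0.6055, 0.1565, 0.1048]
eef_rot: [-2.325, -2.113, -0.001]
force: [-1.5, -0.2, 0.5]
finger_gap: 0.007
t 19.8 p [0.6055 0.1565 0.1048] fix [ 99.3  -0.5 104.8] x [0.095 0.995 0.001] z [ 0.     0.001 -1.   ] F [-1.5 -0.2  0.5] gap 0.007 q [ 0.14  0.53  1.59  0.    1.02 -1.33]
wrist strap 2727 (array([-9.6,  0. , 68.1]), array([-28.5,  -8.9,  65.7]), array([10. ,  9. , 70.4]))
wrist loopbar 581 (array([35.5, -1. , 75. ]), array([ 22.2, -24. ,  66.4]), array([39.9, 23.8, 77.4]))
wrist wires 727 (array([58.6, -1.5, 67.1]), array([ 48.1, -26.5,  61. ]), array([70. , 23.4, 72.1]))
wrist lip 818 (array([40.6, -0.3, 78.2]), array([ 34.3, -10. ,  74. ]), array([47.2, 10. , 82.4]))
wrist lever 1643 (array([91.4, -0.4, 80.5]), array([85.4, -9. , 40. ]), array([106.1,   9. , 120. ]))
top strap 97 (array([-0.4,  0.5, 67.4]), array([-12.8,  -9. ,  64.2]), array([ 9.8,  9. , 72.1]))
top loopbar 50 (array([34.5, -0.8, 73.9]), array([ 29.7, -24. ,  70.7]), array([39.6, 23.6, 77.1]))
top wires 63 (array([58.7, -1.3, 65.5]), array([ 48.1, -25. ,  59.5]), array([68.7, 24.8, 71.4]))
top lip 44 (array([40.2, -0.4, 78.7]), array([34.3, -9.9, 74.3]), array([45.4,  9.8, 81.8]))
top lever 17 (array([86.3,  0.2, 44.2]), array([83.8, -8.5, 40.5]), array([91.6,  7.9, 52.6]))
```

View pics/v10.png

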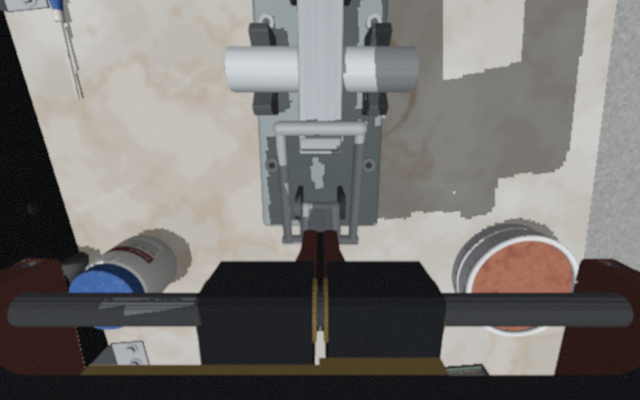

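Loop bar (pixel row 128) is drawn up inside the lip (row 145), x≈35.5. Continue down.

```bash
python3 -m jog '[[[0,0.0094,0.0019],[0,0,0],-1],[[0,0.0138,0.0052],[0,0,0],-1],[[0,0.0179,0.009],[0,0,0],-1],[[0,0.0216,0.013],[0,0,0],-1],[[0,0.0248,0.0175],[0,0,0],-1],[[0,0.0276,0.0223],[0,0,0],-1],[[0,0.0299,0.0272],[0,0,0],-1],[[0,0.0317,0.0325],[0,0,0],-1],[[0,0.033,0.0378],[0,0,0],-1],[[0,0.0335,0.042],[0,0,0],-1]]' 20; python3 look.py 11
```

```text
t: 21.15
position: [0.6387, 0.1532, 0.0618]
eef_rot: [-2.324, -2.112, 0.0]
force: [-0.4, 0.2, 7.1]
finger_gap: 0.003
t 21.15 p [0.6387 0.1532 0.0618] fix [132.7  -0.6  61.8] x [0.096 0.995 0.001] z [-0.001  0.001 -1.   ] F [-0.4  0.2  7.1] gap 0.003 q [ 0.13  0.62  1.54  0.    0.98 -1.35]
wrist strap 0 
wrist loopbar 748 (array([37.4, -0.6, 74.8]), array([ 22.3, -24. ,  64.5]), array([40. , 24. , 77.5]))
wrist wires 1418 (array([58.1, -1.6, 60.8]), array([ 48. , -26.6,  49.9]), array([70. , 23.5, 70.1]))
wrist lip 1725 (array([41.8, -0.2, 77.6]), array([ 35.1, -10. ,  74. ]), array([47.7, 10. , 82. ]))
wrist lever 3523 (array([111.6,  -0.7,  54.3]), array([85.7, -9. , 40. ]), array([143.6,   9. , 103. ]))
top strap 0 
top loopbar 0 
top wires 0 
top lip 0 
top lever 121 (array([101.1,   0.5,  42.7]), array([85. , -8.1, 40. ]), array([120.2,   8.9,  53.8]))
```

```bash
python3 -m jog '[[[0,0.0005,0.001],[0,0,0],-1],[[0,0.0005,0.001],[0,0,0],-1],[[0,0,-0.01],[0,0,0],-1],[[0,0,-0.05],[0,0,0],-1],[[0,0,-0.1],[0,0,0],-1],[[0,-0.03,-0.14],[0,0,0],-1],[[0,-0.08,-0.17],[0,0,0],-1],[[0,-0.13,-0.19],[0,0,0],-1],[[0,-0.18,-0.2],[0,0,0],-1],[[0,-0.2,-0.2],[0,0,0],-1]]' 20; python3 look.py 12; python3 barchk.py 13 -65 65 30 65; python3 - <<'E'
from h import *
z=load('scene13')['im'][120:280,190:350];w=load('wrist13')['im']
cv2.imwrite('pics/v13.png',np.hstack([cv2.resize(z,(320,320),interpolation=cv2.INTER_CUBIC),cv2.resize(w,(480,320))])[...,::-1])
E
```

```text
t: 22.5
position: [0.4378, 0.1724, 0.2634]
eef_rot: [-2.324, -2.114, -0.002]
force: [0.3, 0.1, 0.4]
finger_gap: 0.004
t 22.5 p [0.4378 0.1724 0.2634] fix [-69.2  -0.7 263.4] x [0.095 0.996 0.001] z [ 0.001  0.001 -1.   ] F [0.3 0.1 0.4] gap 0.004 q [ 0.23  0.15  1.75  0.    1.25 -1.25]
wrist strap 281 (array([-24.2,  -0.4,  68.1]), array([-35.,  -9.,  66.]), array([-11.7,   8.2,  70.2]))
wrist loopbar 0 
wrist wires 0 
wrist lip 0 
wrist lever 100 (array([147.7,  -1.4,  44.7]), array([130.5,  -7.5,  42.7]), array([159. ,   4.7,  46.3]))
top strap 0 
top loopbar 7 (array([ 35.5, -18.9,  74.2]), array([ 33.2, -20.2,  71.9]), array([ 38.7, -17.7,  77.5]))
top wires 29 (array([59.4, 21.8, 58.1]), array([49.5, 19. , 51.5]), array([69.8, 24.7, 66.5]))
top lip 0 
top lever 297 (array([ 1.21e+02, -1.00e-01,  4.34e+01]), array([83.9, -8.9, 40.1]), array([156.6,   8.9,  48.4]))
wrist 1213 y [-54.8  53.3] med [-3.1 16.8 56.6] zmax by y [(np.float64(-60.0), np.float64(58.5), np.float64(-1.6)), (np.float64(-50.0), np.float64(58.8), np.float64(-2.0)), (np.float64(-40.0), np.float64(58.9), np.float
[... 273 characters left out ...]
 np.float64(-2.0)), (np.float64(50.0), np.float64(59.2), np.float64(-2.2))]
top 9
scene 391 y [-52.4  56.8] med [-5.  20.9 52.4] zmax by y [(np.float64(-50.0), np.float64(56.1), np.float64(-4.7)), (np.float64(-40.0), np.float64(56.2), np.float64(-6.7)), (np.float64(-30.0), np.float64(56.7), np.float64(-3.5)), (np.float64(0.0), np.float64(64.8), np.float64(-9.2)), (np.float64(10.0), np.float64(64.4), np.float64(-6.8)), (np.float64(20.0), np.float64(56.9), np.float64(-5.6)), (np.float64(30.0), np.float64(57.1), np.float64(-5.7)), (np.float64(40.0), np.float64(56.3), np.float64(-6.9)), (np.float64(50.0), np.float64(56.3), np.float64(-4.4)), (np.float64(60.0), np.float64(55.0), np.float64(2.0))]
```

View pics/v13.png

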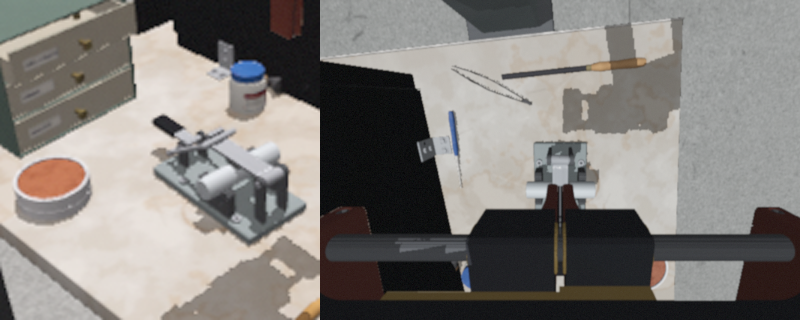

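The left half shows the lever flat (165,125) and pointing away, the loop hooked on the strap (210,140), and the bar clamped. Lever top is level at 44–45 mm, loop bar at x≈36, strap at 68, bar y −54.8 to +53.3. The robot is clear, so I'll hand in.

```bash
python3 -c "
from cell import ctrl
print(ctrl.finish_job())"
```

```text
the job is handed in; nothing more can be done
None
```

The bar is clamped: it lies in both vee rests, the strap is shut over it, the loop is hooked behind the lip, and the lever is down flat past its toggle point. I handed the job in at about 23 s of the 61 s allowed; no verdict is reported.

**Last checks, with the gripper withdrawn and touching nothing:**
- **Bar:** its ends are at about y −55 and +53 mm of the fixture, so it is roughly 1 mm off centre. Its top is at 59 mm, which is the seated height.
- **Strap:** its top is level at 68 mm, as it should be when shut.
- **Loop:** its end bar is at x ≈ 36 mm, just inside the lip, where the keeper point is given.
- **Lever:** its top is level at about 44.5 mm out to x ≈ 157 mm, and it stayed down after I let go.
- **Bystanders:** no move was planned to touch any of them, and the last pictures show nothing out of place. I did not measure their positions.

**What went less smoothly:**
- **First leaned pick:** it ran into the joint 4 limit. I shifted and turned the bar about 40 mm on the bench and regripped it, leaning the gripper the other way.
- **Pressure while setting the bar down:** during that shift the wrist read a 46 N vertical push as the bar met the bench. It came through the fingers and is well under the 120 N wrist limit, but above the 40 N figure set for the arm or gripper body. I don't believe the body touched anything.

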